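# Uncover the specimen dish and latch the retaining arm over it

### The job

Get the specimen dish on the black microscope stage ready for imaging: lift the orange dust cover off it and set the cover down, knob up, on the round blue mat without dropping it. Then swing the steel retaining arm by its red knob over the dish, without slamming it, until the arm is fully home in its keeper. Leave the dish in its holder and the other things on the bench where they are.

Things in the scene. Friction and masses are not known exactly. Their poses are not given: they have to be found in the camera images.
- stage: black plate, 160 mm (its x) by 230 mm (its y) and 20 mm thick, fixed to the bench. Origin: centre of its underside, on the bench top; z up. A round dish pedestal of 72 mm diameter stands in its middle up to 45 mm above the bench with a low rim to 49 mm; a 26 mm aluminium hinge post stands at y = -80 mm; the keeper stands at y = +95 mm.
- latch (a joint): angle of the retaining arm about the vertical hinge, rad: 0 = closed, fully home against the back of the keeper, the arm lying along the stage's +y over the dish; grows as the arm swings open towards the stage's -x (counter-clockwise from above); limit 1.6. It starts open, at 0.85 to 1.5. Light friction: it stays where it is left. The cover on the dish blocks it.
- latch_knob (a point): centre of the top of the upright round red knob on the arm, 115 mm from the hinge; the knob is 14 mm in diameter and rises 35 mm from the bar's top (73 mm above the bench) to this point at 108 mm.
- latch_hinge (a point): the arm's hinge axis (vertical), at the height of the bar's underside, 65 mm above the bench; at the stage's x = 0, y = -80 mm. The arm is a flat steel bar 195 mm long from the hinge, 16 mm wide, its underside 65 mm and its top 73 mm above the bench.
- keeper (a point): middle of the mouth of the keeper, where the end of the closed arm lies, 69 mm above the bench: an aluminium bracket 20 mm wide along the stage's y, open towards the stage's -x, with a foot under the arm, a back behind it and a lip over it that reaches to 82 mm above the bench. The arm runs through it and ends 20 mm beyond this point.
- dish: closed round glass specimen dish, 62 mm in diameter, 15 mm high, lying loose on the pedestal at the middle of the stage. Origin: centre of its underside. Hidden under the cover at the start; its top is 60 mm above the bench, 5 mm below the arm.
- cover: orange dust cover, an upside-down cup of 84 mm outer and 78 mm inner diameter and 60 mm high with a black knob on top; about 90 g. Loose, it stands on the stage plate (20 mm above the bench) around the pedestal and dish. Origin: centre of its open underside; z up.
- cover_knob (a point): centre of the top of the cover's knob, 90 mm above the cover's underside; the knob is a plain cylinder of 20 mm diameter and 30 mm height on the cover's flat top.
- mat: round blue mat fixed on the bench, 150 mm in diameter, 4 mm thick, to the left or to the right of the stage. Origin: centre of its underside.
- slide_box: bystander: closed slide box, white lid and grey bottom, 87 x 112 x 34 mm, on the other side of the stage from the mat. Origin: centre of its underside.
- objective: bystander: brass microscope objective standing on the bench, 32 mm in diameter, 52 mm high. Origin: centre of its underside.
- meter: bystander: white hand-held meter lying on the bench, 55 x 85 x 26 mm. Origin: centre of its underside.
There are look-alikes about, which are no part of the job. There is more than one size of the cover; the job needs the middle-sized.

How it is judged:
On the way, in this order (a step that is already met when the one before it is completed fails the run):
1. the cover stands on the mat, knob up, while the arm is still open (horizontal distance between cover and mat below 0.045 m and height (world z) of cover between 0 and 0.01 m and angle between cover's own z axis and vertical below 0.1 rad and value of joint latch above 0.3 rad), for 0.2 s.
2. the arm is swung home into the keeper (value of joint latch below 0.06 rad), for 0.2 s.
At the end, for the whole second after the job is handed in: The cover stands at rest, knob up (within 0.1 rad), on the mat with its centre within 45 mm of the mat's centre; the arm rests within 0.06 rad of fully closed in its keeper; the dish lies flat in its holder (within 8 mm of the middle of the stage) (horizontal distance between cover and mat below 0.045 m and height (world z) of cover between 0 and 0.01 m and angle between each of cover, dish's own z axis and vertical below 0.1 rad and value of joint latch below 0.06 rad and linear speed of cover below 0.02 m/s and velocity of joint latch between -0.05 and 0.05 rad/s and horizontal distance between dish and stage below 0.008 m and height (world z) of dish below 0.05 m); the robot touches nothing.
It fails at once if the dish is knocked out of its holder (moved over 15 mm) or tipped (distance of dish from where it was at the start of the episode above 0.015 m or angle between dish's own z axis and vertical above 0.3 rad).
It fails at once if the cover is dropped (falls free, faster than 0.7 m/s) (linear speed of cover above 0.7 m/s and contact force between the fingers and cover below 0.1 N).
It fails at once if the arm is slammed (swings shut faster than 4 rad/s) (velocity of joint latch below -4 rad/s).
It fails at once if a bystander is moved more than 30 mm (distance of any of slide_box, objective, meter from where it was at the start of the episode above 0.03 m).
It also fails if it takes over 58 s, if anything falls off the work surface, if the arm or the gripper's body presses on something with over 40 N, if the wrist force passes 120 N, or if a joint passes its speed limit or range.

### The arm

A 6-joint arm with a two-finger parallel gripper is mounted at the origin on the work surface. World frame = base frame: x ahead of the robot, y to its left, z up, the work surface at z = 0. Lengths are in m, angles in rad, forces in N, time in s.
With the tool pointing down it reaches from about 0.275 to 0.825 m from the base axis. Payload 4.9 kg.
Tool frame: the origin (TCP) lies midway between the tips of the shut fingers; the grasp point (between the pads) lies 19 mm behind it (grip_point_offset is the distance from the TCP to the grasp point, in m); z points along the fingers, y is the line along which they close (so a half turn about z gives the same grasp; the last joint's range is limited). The gripper opens to 85 mm and grips with 20 to 120 N. Pads are 22 mm wide; open, the fingers measure 114 mm over their backs; the gripper's body (76 mm by 85 mm) begins 54 mm behind the grasp point. The pads swing forward as they close: fully open they stand 13 mm farther back than shut.
Start: joints at [1.033, 0.326, -0.193, 1.052, 0, 1.437], TCP at [0.216, 0.506, 0.231] pointing down, gripper open.
Joint ranges: [-2.65, 2.65], [-0.97, 1.79], [-1.3, 1.35], [-1.93, 2.1], [-1.47, 1.37], [-3.14, 3.14]. Speed limits (rad/s): [2.57, 2.57, 3.14, 3.14, 3.14, 3.14].

### API

Orientations are given as a rotation vector (axis times angle).
In Python, from cell import * gives the robot as it stands. Calls block until the motion is done:
- movep(position, orientation): joint-space move of the TCP to a pose.
- move_l(position, velocity=0.15, rot=None, until_force=None): straight line of the TCP; rot=None keeps the orientation; velocity is the mean speed in m/s. With until_force (N) it stops when the force on the tool has changed by that much, and returns True; else False.
- set_joints(angles): joint-space move.
- let_go() and grab(newtons=None): open the fingers fully, or close them until they stop; newtons is the grip in N (None keeps the last).
- sleep(seconds).
- ik(position, orientation): joint angles nearest the present ones, or None.
- get_state(): the state.
- grab_frame(name): name is "scene" or "top"; returns a dict with "img" (384x512x3 uint8, red, green, blue), "fx", "fy", "cx", "cy" (pixels), "cam_to_world" (4x4, takes a point from camera to world coordinates). Camera axes: x right, y down, z forward; pixel columns grow to the right and rows downward; lengths in m; the calibration is good to about 2 mm. A picture is of the moment at which its call begins. There is no depth.
A pose or a line that the arm cannot do raises MotionError and nothing moves.
- sign_off(): hands the job in; it is judged then, once.
Trained networks look in the newest picture that a camera, given by its name, has taken for a name from the list of things; names that differ only in an ending like _2 or _b are one class to them, and where a whole thing is asked for, a point or a joint stands for the part that bears it (a point fixed in the world has none). Each returns a list of dicts, best first, with "score" (0 to 1); they miss things now and then, are a little off and sometimes report something else, mostly with a low value. They report only what shows in the picture. A call takes as long as a camera call. They do not tell look-alikes from the thing itself.
- spot_in(camera, name): "centre" ([column, row] in pixels, amid what is visible of it).
- silhouettes(camera, name): "mask" (384x512 bool, what is visible of it) and "centre" ([column, row] in pixels, amid what is visible of it).
- tip_of(camera, name): "centre" ([column, row] in pixels: a listed point, or the origin of a listed thing).
The state is a dict: "clock": time; "q": joint angles; "joint_velocities": joint speeds; "tau": joint torques, N m; "position": TCP position; "eef_rot": TCP orientation; "contact_force": force on the tool from outside, world axes, zero at the start; "wrist_torque": the same for the moment, N m; "finger_gap": opening from 0.0 (shut) to 1.0 (fully open); "grasp_force": force on a finger pad.
Only numpy, scipy, OpenCV 4.12 (cv2) and the standard library are available. Lean on these libraries where they do the work, as an engineer would, in place of code of your own. Each camera call takes 0.05 s, during which the arm holds its last target. There are 200 camera calls.

## Working session

There is one attempt and no reset: what is moved stays moved. The work goes in short steps, each a Python script; the robot and the scene stay as the last script left them, time stands still between calls to the robot, and variables do not carry over. Pictures are saved under pics/ and viewed, at most 10 in all, crops included, and the job is handed in when it is done.

```bash
mkdir -p pics; cat > h.py <<'E'
from cell import *
import numpy as np, cv2
def ray(f,px):
    d=np.array([(px[0]-f["cx"])/f["fx"],(px[1]-f["cy"])/f["fy"],1.0]);T=np.array(f["cam_to_world"])
    return T[:3,3],T[:3,:3]@d
def at_z(f,px,z):
    o,d=ray(f,px); return o+d*(z-o[2])/d[2]
def proj(f,p):
    c=np.linalg.inv(np.array(f["cam_to_world"]))@np.append(p,1); return np.array([f["fx"]*c[0]/c[2]+f["cx"],f["fy"]*c[1]/c[2]+f["cy"]])
E
python3 - <<'E'
from h import *
Z=dict(stage=0,latch_knob=.108,latch_hinge=.065,keeper=.069,cover=.02,cover_knob=.110,mat=0,slide_box=0,objective=0,meter=0)
np.set_printoptions(precision=3,suppress=True)
for c in("top","scene"):
    f=grab_frame(c); cv2.imwrite(f"pics/{c}0.png",f["img"][:,:,::-1])
    print(c,np.array(f["cam_to_world"])[:3,3])
    for n,z in Z.items():
        print(n,[(np.round(d["centre"]).tolist(),round(d["score"],2),at_z(f,d["centre"],z)[:2].tolist()) for d in tip_of(c,n)[:4]])
E
```

```text
top [0.571 0.009 0.989]
stage [([221.0, 212.0], 0.71, [0.6213360904813605, 0.045234267068557606])]
latch_knob [([246.0, 248.0], 0.57, [0.5305239899386546, -0.01737761826454589])]
latch_hinge [([250.0, 199.0], 0.8, [0.6499077538512821, -0.030375152656375727])]
keeper [([187.0, 223.0], 0.7, [0.591869996887639, 0.12415408883500056])]
cover [([193.0, 145.0], 0.81, [0.7965840038151184, 0.11538791815635516]), ([225.0, 212.0], 0.68, [0.6209540728830325, 0.03347230986973958]), ([240.0, 132.0], 0.61, [0.8281889799177782, -0.00798854050308404])]
cover_knob [([221.0, 210.0], 0.87, [0.6196594808978073, 0.03977602904123934]), ([186.0, 136.0], 0.87, [0.79644792441079, 0.12272579892786437])]
mat [([117.0, 279.0], 0.88, [0.4528955310594384, 0.31087027062921063])]
slide_box [([360.0, 255.0], 0.59, [0.5042501019193142, -0.3178522630629222])]
objective [([130.0, 178.0], 0.72, [0.7117441642202216, 0.2828153758953024])]
meter [([340.0, 163.0], 0.67, [0.7481633950431925, -0.27412488417825615])]
scene [1.13  0.533 0.579]
stage [([415.0, 253.0], 0.7, [0.4528548892314326, 0.310497693997906]), ([279.0, 229.0]
[... 312 characters left out ...]
0.94, [0.8433856217195703, -0.002801983657459761]), ([239.0, 282.0], 0.72, [0.8221450655353411, 0.13723733706477764]), ([278.0, 219.0], 0.66, [0.6233420023913636, 0.04022145380625186])]
cover_knob [([240.0, 260.0], 0.8, [0.8382764426146079, 0.16160834844327315]), ([183.0, 208.0], 0.7, [0.8342017228459966, -0.03675174319676877])]
mat [([414.0, 255.0], 0.78, [0.4615117588954485, 0.3120202209081089]), ([170.0, 195.0], 0.32, [0.7625284975518208, -0.24185379442089605])]
slide_box [([229.0, 151.0], 0.7, [0.48243938721729684, -0.34276080290070676])]
objective [([330.0, 308.0], 0.55, [0.7181232382182441, 0.2854106247859536])]
meter [([171.0, 194.0], 0.92, [0.7563577168985677, -0.24609698727371965])]
```

View pics/top0.png

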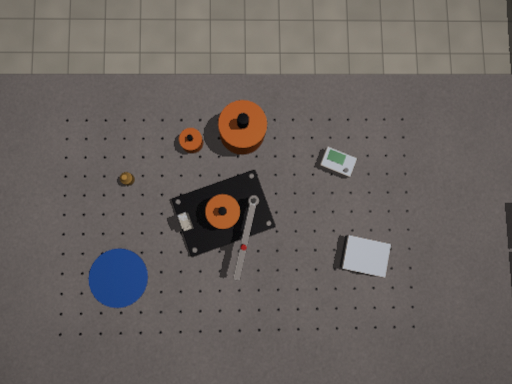

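View pics/scene0.png

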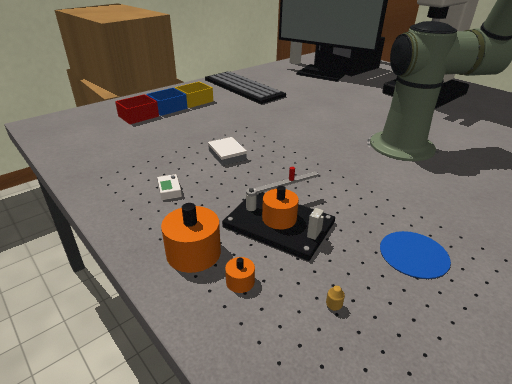

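Three covers show in the top view: large (243,125), small (191,139), and the one on the black stage (222,211). The stage one fits, because it is mid-sized and stands around the pedestal. I'll confirm it in a crop and refine the points by colour.

```bash
python3 - <<'E'
from h import *
np.set_printoptions(precision=4,suppress=True)
cr=[]
for c,(x,y,w,h) in dict(top=(165,105,130,185),scene=(150,155,190,140)).items():
    f=grab_frame(c); I=f["img"]; hsv=cv2.cvtColor(I,cv2.COLOR_RGB2HSV)
    k=4 if c=="scene" else 3
    cr.append(cv2.resize(I[y:y+h,x:x+w,::-1],(390 if c=="top" else 405, 555 if c=="top" else 300),interpolation=cv2.INTER_CUBIC))
    red=((hsv[...,0]<5)|(hsv[...,0]>172))&(hsv[...,1]>150)&(hsv[...,2]>70)
    red=red.astype(np.uint8); red[:y]=0;red[y+h:]=0;red[:,:x]=0;red[:,x+w:]=0
    n,_,s,ce=cv2.connectedComponentsWithStats(red)
    for i in range(1,n):
        if s[i,4]>5: print(c,"red",s[i],ce[i],at_z(f,ce[i],.095)[:2],at_z(f,ce[i],.108)[:2])
    ora=cv2.inRange(hsv,(5,170,60),(18,255,255))
    n,_,s,ce=cv2.connectedComponentsWithStats(ora)
    for i in range(1,n):
        if s[i,4]>80: print(c,"orange",s[i],ce[i],at_z(f,ce[i],.08)[:2])
    bl=cv2.inRange(hsv,(85,120,60),(125,255,255)); n,_,s,ce=cv2.connectedComponentsWithStats(bl)
    for i in range(1,n):
        if s[i,4]>1000: print(c,"blue",s[i],ce[i],at_z(f,ce[i],.004)[:2])
    for nm,z in dict(latch_knob=.108,cover_knob=.11,latch_hinge=.065,keeper=.069).items():
        print(c,nm,[(np.array(d["centre"]),at_z(f,d["centre"],z)[:2]) for d in tip_of(c,nm)])
out=np.zeros((555,795,3),np.uint8); out[:,:390]=cr[0]; out[:300,390:]=cr[1]; cv2.imwrite("pics/crop.png",out)
E
```

```text
top red [241 245   6   5  23] [243.0435 246.913 ] [ 0.5335 -0.0099] [ 0.5341 -0.0096]
top orange [ 218  100   49   53 1736] [242.3197 124.9977] [ 0.8311 -0.0121]
top orange [179 128  24  24 403] [190.5732 139.665 ] [0.7949 0.115 ]
top orange [205 194  35  35 929] [222.1808 211.1712] [0.619 0.039]
top blue [  89  249   59   59 2741] [117.757  277.7209] [0.4568 0.3078]
top latch_knob [(array([246.6, 247.5]), array([ 0.5326, -0.0179]))]
top cover_knob [(array([247. , 121.2]), array([ 0.8318, -0.0228])), (array([185.4, 135.9]), array([0.7967, 0.1237])), (array([220.3, 210.3]), array([0.6195, 0.0423])), (array([117.6, 276.7]), array([0.4713, 0.2761]))]
top latch_hinge [(array([254.8, 200.2]), array([ 0.6458, -0.0409]))]
top keeper []
scene red [289 167   6  14  65] [291.4615 173.3077] [ 0.5399 -0.0048] [0.5558 0.0097]
scene orange [384   0  33  24 210] [400.4857  12.5524] [-2.0309 -1.2626]
scene orange [ 262  189   37   41 1190] [279.3672 209.4218] [0.6531 0.0707]
scene orange [ 161  206   60   67 3013] [191.4992 240.2629] [0.8598 0.0322]
scene orange [225 257  30  36 833] [239.6867 275.1801] [0.8442 0.167 ]
scene blue [ 380  231   71   48 2469] [414.8829 254.6918] [0.4637 0.3143]
scene latch_knob [(array([288.9, 167.1]), array([ 0.5395, -0.0155]))]
scene cover_knob [(array([185.6, 204.5]), array([ 0.824 , -0.0422])), (array([279.4, 183.3]), array([0.6118, 0.0254])), (array([238.6, 258.5]), array([0.8381, 0.1569]))]
scene latch_hinge [(array([250.7, 192.8]), array([ 0.6461, -0.0372]))]
scene keeper [(array([318.5, 214.2]), array([0.587 , 0.1299]))]
```

View pics/crop.png

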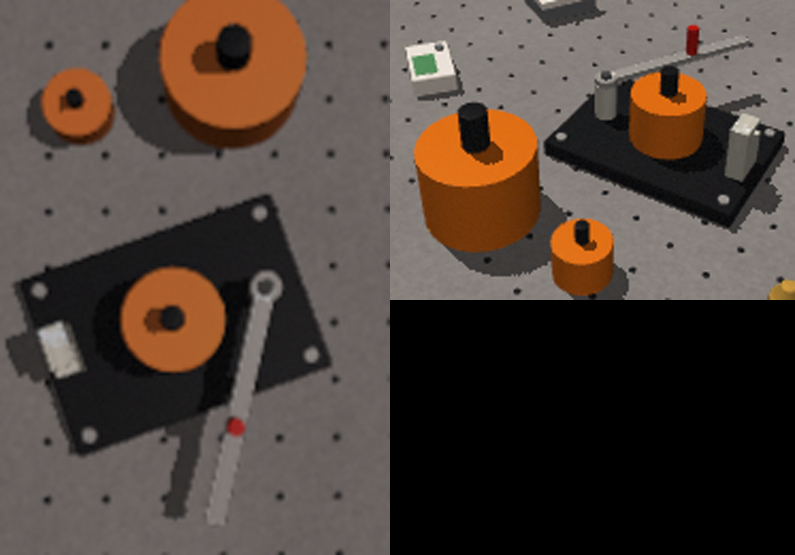

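The crop confirms it: the mid-sized cover is at top (222.5,211), centred on the stage at about (0.619,0.040). The hinge is at (253.3,200.3), the keeper at about (185,222), and the red knob at (243,247). Hinge–keeper comes to 176 mm and hinge–knob to 115 mm, matching the given 175 and 115. Now I'll move the cover.

```bash
cat >> h.py <<'E'
from scipy.spatial.transform import Rotation as Rn
def down(psi): return (Rn.from_euler("z",psi)*Rn.from_matrix(np.diag([1.,-1,-1]))).as_rotvec()
H=np.array([.646,-.038]); A0=np.arctan2(.944,-.33)
C=np.array([.619,.040]); M=np.array([.460,.310])
E
python3 - <<'E'
from h import *
np.set_printoptions(precision=3,suppress=True)
s=get_state(); print(Rn.from_rotvec(s["eef_rot"]).as_matrix()[:,0])
for psi in (A0-np.pi+1,A0-np.pi+.5,A0-np.pi,A0+1,A0):
    print(round(psi,2),[ik([x,y,z],down(psi)) is not None for x,y,z in ((*C,.21),(*C,.083),(*M,.25),(*M,.067),(.534,-.01,.08),(.608,.07,.08))])
psi=A0-np.pi+.5
movep([*C,.21],down(psi)); move_l([*C,.084],.12)
grab(40); s=get_state(); print(s["finger_gap"],s["grasp_force"],s["position"],s["clock"])
move_l([*C,.12],.06); s=get_state(); print(s["finger_gap"],s["grasp_force"],s["contact_force"])
f=grab_frame("scene"); cv2.imwrite("pics/lift.png",f["img"][100:320,130:430,::-1])
E
```

```text
[-0.92   0.393  0.   ]
-0.23 [True, True, True, True, True, True]
-0.73 [True, True, True, True, True, True]
-1.23 [True, True, True, True, True, True]
2.91 [True, True, True, True, True, True]
1.91 [True, True, True, True, True, True]
0.22113176597349526 38.97468388080597 [0.619 0.04  0.084] 6.6667
0.21576509041895228 39.03025567531586 [-0.162  0.485 -0.214]
```

View pics/lift.png

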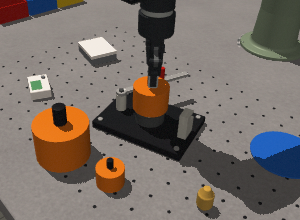

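The picture shows the cover lifted, held upright by its knob, at crop (150,97), with the pedestal visible below it. Next is carrying it to the mat.

```bash
python3 - <<'E'
from h import *
np.set_printoptions(precision=3,suppress=True)
move_l([*C,.22],.12); s=get_state(); print(s["finger_gap"],s["grasp_force"],s["contact_force"])
move_l([*M,.22],.15); move_l([*M,.09],.1)
print(move_l([*M,.062],.02,until_force=3)); s=get_state(); print(s["finger_gap"],s["contact_force"],s["position"],s["clock"])
f=grab_frame("scene"); cv2.imwrite("pics/place.png",f["img"][100:350,200:500,::-1])
E
```

```text
0.21793694671320316 39.0384167432785 [-0.744  0.759 -0.289]
True
0.21490068649489827 [-0.232 -0.808  5.587] [0.46  0.31  0.068] 13.1583
```

View pics/place.png

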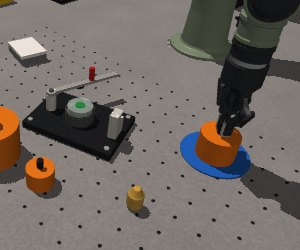

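The cover stands on the blue mat at crop (218,145). The first contact came at a TCP height of 0.068, as expected. The dish is centred in its holder and the arm is still open. I'll release, re-measure, and pre-position behind the knob.

```bash
python3 - <<'E'
from h import *
np.set_printoptions(precision=4,suppress=True)
let_go(); move_l([*M,.2],.12); 
th=1.0; a=A0+th; u=np.array([np.cos(a),np.sin(a)]); t=np.array([-u[1],u[0]])
P=H+.115*u+.045*t
print(P)
for psi in (a-np.pi,a): print(psi, ik([*P,.2],down(psi)), ik([*(H+.115*np.array([np.cos(A0),np.sin(A0)])),.08],down(psi-th)))
f=grab_frame("top"); I=f["img"]; hsv=cv2.cvtColor(I,cv2.COLOR_RGB2HSV)
for nm,z in dict(latch_knob=.108,cover=.004,mat=0,dish=.045).items():
    print(nm,[(round(d["score"],2),at_z(f,d["centre"],z)[:2]) for d in tip_of("top",nm)])
red=((hsv[...,0]<5)|(hsv[...,0]>172))&(hsv[...,1]>150)&(hsv[...,2]>70); r=np.argwhere(red[235:260,230:258])
p=at_z(f,r.mean(0)[::-1]+[230,235],.1)[:2]; print("red",p,np.linalg.norm(p-H),np.arctan2(*(p-H)[::-1])-A0)
cv2.imwrite("pics/after.png",cv2.resize(I[150:320,60:300,::-1],None,fx=3,fy=3))
E
```

```text
[ 0.5237 -0.055 ]
-0.23449904396408794 [-0.245   0.3068 -0.304   0.9599  0.      3.1311] [-0.005   0.5711 -0.2187  0.781   0.     -1.9121]
2.907093609625705 [-0.245   0.3068 -0.304   0.9599  0.     -0.0105] [-0.005   0.5711 -0.2187  0.781   0.      1.2295]
latch_knob [(0.61, array([ 0.5338, -0.0132])), (0.31, array([0.7027, 0.2546]))]
cover [(0.98, array([ 0.8368, -0.0089])), (0.96, array([0.4621, 0.3091]))]
mat [(0.8, array([0.4564, 0.3089])), (0.16, array([ 0.5277, -0.0167]))]
dish [(0.66, array([0.6157, 0.0369]))]
red [ 0.5337 -0.0098] 0.11576365679515241 0.9885155883023435
```

View pics/after.png

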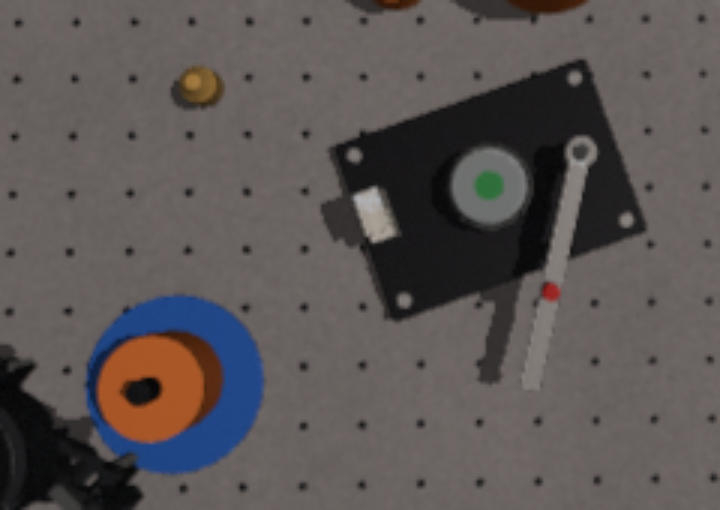

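The cover stands on the mat, centred within about 6 mm, and the dish is flat in its holder. The red knob at crop (551,292) puts the arm at about 0.99 rad. Now I'll push it shut with closed fingers.

```bash
python3 - <<'E'
from h import *
np.set_printoptions(precision=3,suppress=True)
def pose(th,d):
    a=A0+th; u=np.array([np.cos(a),np.sin(a)]); t=np.array([-u[1],u[0]])
    return [*(H+.115*u+d*t),.082],down(a)
grab(20)
p,r=pose(.99,.05); movep([p[0],p[1],.2],r); move_l(p,.1)
d=.022
p,r=pose(.99,d); move_l(p,.05,until_force=4); print(get_state()["contact_force"])
for th in np.arange(.89,.05,-.1):
    p,r=pose(th,d); hit=move_l(p,.06,rot=r,until_force=15)
    if hit: print("hit",th,get_state()["contact_force"]); break
else:
    for th in np.arange(.05,-.2,-.03):
        p,r=pose(0,d+.115*th); hit=move_l(p,.02,rot=r,until_force=8)
        if hit: print("home",th); break
s=get_state(); print(s["contact_force"],s["position"],s["clock"])
f=grab_frame("top"); cv2.imwrite("pics/shut.png",cv2.resize(f["img"][150:320,60:300,::-1],None,fx=3,fy=3))
E
```

```text
[0.205 0.147 0.097]
home -0.039999999999999994
[-0.404  0.534  0.774] [0.589 0.064 0.081] 24.225
```

View pics/shut.png

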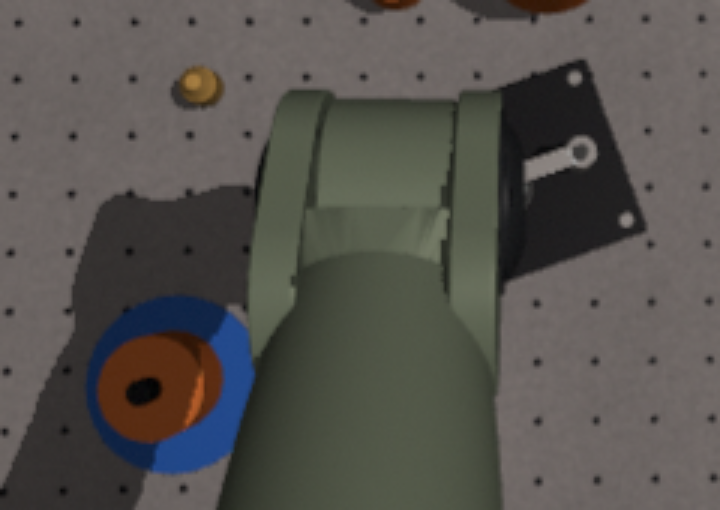

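The arm points nearly along the stage's +y, but the robot hides the keeper. The contact force fell off after the stop, so I'll press again gently, then back off and look.

```bash
python3 - <<'E'
from h import *
np.set_printoptions(precision=3,suppress=True)
u=np.array([np.cos(A0),np.sin(A0)]); t=np.array([-u[1],u[0]])
for i in range(8):
    p=np.array(get_state()["position"]); q=p.copy(); q[:2]-=.003*t
    hit=move_l(q,.01,until_force=12); sleep(.2); s=get_state(); print(hit,s["contact_force"],(s["position"][:2]-H)@t)
    if np.linalg.norm(s["contact_force"])>7: break
p=np.array(get_state()["position"]); p[:2]+=.05*t; move_l(p,.06); p[2]=.25; move_l(p,.15); movep([.35,-.25,.3],get_state()["eef_rot"])
f=grab_frame("top"); a=cv2.resize(f["img"][150:320,60:300,::-1],(560,397),interpolation=cv2.INTER_CUBIC)
for nm,z in dict(latch_knob=.108,cover=.004,mat=0,dish=.045).items():
    L=tip_of("top",nm); print(nm,[(round(d["score"],2),at_z(f,d["centre"],z)[:2]) for d in L])
I=f["img"]; hsv=cv2.cvtColor(I,cv2.COLOR_RGB2HSV)
red=((hsv[...,0]<5)|(hsv[...,0]>172))&(hsv[...,1]>150)&(hsv[...,2]>70); r=np.argwhere(red[180:240,180:258])
k=at_z(f,r.mean(0)[::-1]+[180,180],.1)[:2]; print("red",len(r),k,np.linalg.norm(k-H),np.arctan2(*(k-H)[::-1])-A0)
f=grab_frame("scene"); b=cv2.resize(f["img"][150:290,220:340,::-1],(240,397)[0:1]+(280,),interpolation=cv2.INTER_CUBIC)
o=np.zeros((397,800,3),np.uint8); o[:,:560]=a; o[:280,560:]=b; cv2.imwrite("pics/final.png",o); print(get_state()["clock"])
E
```

```text
False [-6.512 -2.179  5.403] 0.019902142971773354
latch_knob [(0.79, array([0.615, 0.063]))]
cover [(0.97, array([0.465, 0.313])), (0.75, array([ 0.837, -0.008])), (0.64, array([0.802, 0.115]))]
mat [(0.59, array([0.462, 0.307])), (0.28, array([0.448, 0.351]))]
dish [(0.87, array([0.617, 0.043])), (0.72, array([0.471, 0.296]))]
red 28 [0.608 0.072] 0.11666409368282979 -0.007201830034333945
28.9
```

View pics/final.png

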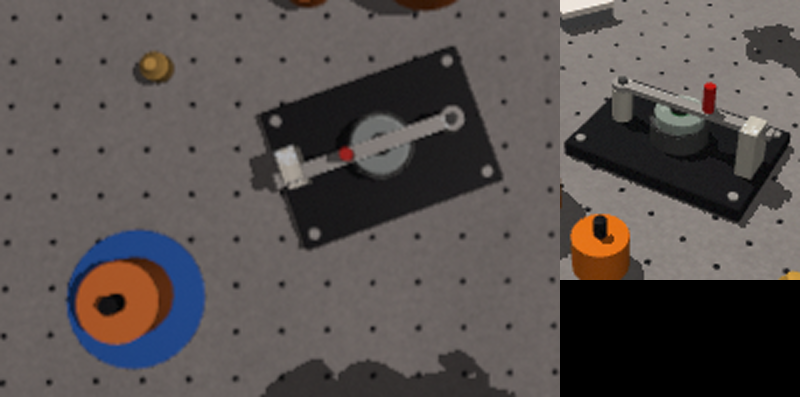

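The picture shows the arm running over the dish into the keeper at (290,167), with its tip emerging behind it at (775,130). The knob gives a latch angle of about -0.01 rad, and the push met a firm stop. The cover is on the mat and the robot is clear.

```bash
python3 -c "
from cell import *
print(sign_off())"
```

```text
the job is handed in; nothing more can be done
None
```

The job is handed in: the middle-sized cover stands knob up on the blue mat, the arm measures closed in its keeper (about -0.01 rad), the dish is in its holder and the robot is clear; `sign_off()` returned no verdict.

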